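Load the ioniser blow-off rack and start it

TASK

Hang every phone-cover carrier on the rack, its bar lying fully down in matching notches of both steel double hooks (both back notches or both front notches), and make sure both sides have seated before you let go. Hang every basket by its handle on the hook of its own colour. When all of them hang there released, push the blower's red switch lever right over to on; do not drop or tip the carriers, and leave the tape, the bottle and the screwdriver where they are.

Things in the scene. Friction and masses are not known exactly. Their poses are not given: they have to be found in the camera images.
- rack: fixed blow-off rack; origin on the table under its black cross rail (along rack y, axis 176 mm high), hooks point along rack -x; a white blower 112 mm high stands behind it. Two steel double hooks (8 mm round bar) at rack y = -102 and 102 mm, each with a back and a front notch; nothing crosses between them, so a carrier fits down between. Either carrier may use either pair of notches
- notch_back (a point): midway between the two back notches (65 mm out from the rail): the middle of a carrier's bar lies here when seated in both, 158 mm above the table; axes as the rack. Each notch has a floor 12 mm wide, its sides slope up 26 mm to an opening 40 mm wide; the hook between back and front notch tops out 180 mm above the table
- notch_front (a point): midway between the two front notches (145 mm out from the rail), same shape: the middle of a carrier's bar lies here when seated in both, 158 mm above the table; axes as the rack
- hook_orange (a point): where the middle of the orange basket's handle bar lies when hung on the orange hook: 157 mm above the table, 110 mm out from the rail at rack y = -200 mm. The hook, 8 mm round, comes level from the rail (axis 176 mm high), dips into a notch (flat floor 20 mm long, 12 mm wide) and turns up to its free tip 24 mm further out, whose top is 176 mm above the table. orange tag on the rail behind it; axes as the rack
- hook_blue (a point): where the middle of the blue basket's handle bar lies when hung on the blue hook: 157 mm above the table, 110 mm out from the rail at rack y = 200 mm. The hook, 8 mm round, comes level from the rail (axis 176 mm high), dips into a notch (flat floor 20 mm long, 12 mm wide) and turns up to its free tip 24 mm further out, whose top is 176 mm above the table. blue tag on the rail behind it; axes as the rack
- hook_yellow (a point): where the middle of the yellow basket's handle bar lies when hung on the yellow hook: 157 mm above the table, 110 mm out from the rail at rack y = 300 mm. The hook, 8 mm round, comes level from the rail (axis 176 mm high), dips into a notch (flat floor 20 mm long, 12 mm wide) and turns up to its free tip 24 mm further out, whose top is 176 mm above the table. yellow tag on the rail behind it; axes as the rack
- carrier_a_tab (a point): carrier A: grip centre of the white upright tab on top (12 mm thick in x, 30 mm wide in y, 120 to 170 mm above the feet; this point at 150 mm). A steel wire frame standing on two skids (56 mm long in x, at y = -82 and 82 mm) with one purple phone cover clamped in it; about 0.3 kg, the same both ways round
- carrier_a_bar (a point): carrier A: middle of its round hang bar, 8 mm thick, 116 mm above the feet, 34 mm below the tab point; bar runs along y to end collars (16 mm thick) at -122 and 122 mm. Side uprights 6 mm square at y = -82 and 82 mm; the bar between upright and collar is what rests in the hook notches
- carrier_b_tab (a point): carrier B: grip centre of the white upright tab on top (12 mm thick in x, 30 mm wide in y, 120 to 170 mm above the feet; this point at 150 mm). A steel wire frame standing on two skids (56 mm long in x, at y = -82 and 82 mm) with one purple phone cover clamped in it; about 0.3 kg, the same both ways round
- carrier_b_bar (a point): carrier B: middle of its round hang bar, 8 mm thick, 116 mm above the feet, 34 mm below the tab point; bar runs along y to end collars (16 mm thick) at -122 and 122 mm. Side uprights 6 mm square at y = -82 and 82 mm; the bar between upright and collar is what rests in the hook notches
- basket_orange_tab (a point): orange basket: grip centre of the upright tab on its handle (10 mm thick along basket x, 26 mm wide along y, from 124 to 170 mm above the underside; this point is at 152 mm). Basket body 80 mm (x) by 64 mm (y), 45 mm high, 0.15 kg, the same both ways round. May be absent (None from the start)
- basket_orange_loop (a point): orange basket: middle of its handle bar, a flat bar along y (12 mm wide in x, 6 mm thick), 122 mm above the underside and 30 mm below the tab point; it slopes down 13 mm to the posts either side, so it centres itself. Two posts at y = -29 and 29 mm (52 mm between) and a window 74 mm high at the middle between bar and basket rim: the hook goes through along basket x
- basket_blue_tab (a point): blue basket: grip centre of the upright tab on its handle (10 mm thick along basket x, 26 mm wide along y, from 124 to 170 mm above the underside; this point is at 152 mm). Basket body 80 mm (x) by 64 mm (y), 45 mm high, 0.15 kg, the same both ways round. May be absent (None from the start)
- basket_blue_loop (a point): blue basket: middle of its handle bar, a flat bar along y (12 mm wide in x, 6 mm thick), 122 mm above the underside and 30 mm below the tab point; it slopes down 13 mm to the posts either side, so it centres itself. Two posts at y = -29 and 29 mm (52 mm between) and a window 74 mm high at the middle between bar and basket rim: the hook goes through along basket x
- basket_yellow_tab (a point): yellow basket: grip centre of the upright tab on its handle (10 mm thick along basket x, 26 mm wide along y, from 124 to 170 mm above the underside; this point is at 152 mm). Basket body 80 mm (x) by 64 mm (y), 45 mm high, 0.15 kg, the same both ways round. May be absent (None from the start)
- basket_yellow_loop (a point): yellow basket: middle of its handle bar, a flat bar along y (12 mm wide in x, 6 mm thick), 122 mm above the underside and 30 mm below the tab point; it slopes down 13 mm to the posts either side, so it centres itself. Two posts at y = -29 and 29 mm (52 mm between) and a window 74 mm high at the middle between bar and basket rim: the hook goes through along basket x
- switch (a joint): blower switch: toggle lever, radians; 0 leans to -x (towards the robot), about 0.5 is upright, 1.0 is fully over to +x (on). Stays where it is left
- switch_tip (a point): tip of the switch lever (80 mm long, red); swings in the x-z plane, towards +x for on
- tape_roll: roll of tape, 90 mm across, 22 mm high, bystander; origin under its centre
- cleaner: white bottle, 56 mm across, 130 mm high, bystander; origin under its centre
- driver: screwdriver lying on the table, bystander; origin under its middle
Mind the look-alikes: they are no part of the job. Of the things shaped like the part that bears basket_orange_tab, the orange one is meant.

How it is judged:
By the outcome, as a careful person would: the job done as asked, in the order asked, and still so for the second after the job is handed in, with the robot touching nothing.
Of basket_orange, basket_blue, basket_yellow only 2 to 3 are there at a start; the rules pass over those that are not, and their reading is None.
At some moment in a run one of basket_orange, basket_blue, basket_yellow may be knocked a few centimetres aside while the robot is not near it.
It also fails if it takes over 210 s, if anything falls off the work surface, if the arm or the gripper's body presses on something with over 40 N, if the wrist force passes 120 N, or if a joint passes its speed limit or range.

ROBOT

A 6-joint arm with a two-finger parallel gripper is mounted at the origin on the work surface. World frame = base frame: x ahead of the robot, y to its left, z up, the work surface at z = 0. Lengths are in m, angles in rad, forces in N, time in s.
With the tool pointing down it reaches from about 0.375 to 0.975 m from the base axis. Payload 3.8 kg.
Tool frame: the origin (TCP) lies on the centre line of the jaws, within the pads' length; the fingertips stand 14 mm ahead of it and the grasp point (between the pads) lies 5 mm behind it; z points along the fingers, y is the line along which they close (so a half turn about z gives the same grasp; the last joint's range is limited). The gripper opens to 85 mm and grips with 20 to 120 N. Pads are 22 mm wide; open, the fingers measure 114 mm over their backs; the gripper's body (76 mm by 85 mm) begins 54 mm behind the grasp point. The pads swing forward as they close: fully open they stand 13 mm farther back than shut.
Start: joints at [-1.296, 0.264, 1.604, -0, 1.274, -0.037], TCP at [0.207, -0.642, 0.22] pointing down, gripper open.
Joint ranges: [-2.63, 2.63], [-0.94, 2.18], [0.31, 2.57], [-1.31, 4.45], [0, 2.66], [-2.55, 2.55]. Speed limits (rad/s): [2.57, 2.57, 3.14, 3.14, 3.14, 3.14].

INTERFACE

Orientations are given as a rotation vector (axis times angle).
In Python, from workcell import bot, eyes, spot_in gives the robot as it stands.
- The arm moves only by the tool carry_out, never from a script. Its argument "series" is text: rows parted by semicolons, each of 4 numbers parted by spaces: the shift along the world's x, y, z in m, then the turn about the world's z in degrees. In form: tx ty tz roll; .... A call has 1 to 20 rows; each row shifts and turns the commanded pose from where the row before left it; what a row does not reach is not made up. A row lasts 1/8 s, in which the tool goes at most 62.5 mm and 10.7 degrees, less where a joint would pass 70% of its speed; a pose out of reach is approached as far as the arm can. A call is refused whole if a number of a shift passes 0.0625 or a number of a turn 10.7, either way. A call with a gripper value outside its range is refused whole. "jaw" is the gripper command: -1 is shut, 1 is fully open, values between are in proportion, set as the call begins (left out, the last holds). The fingers move at their own pace and stop on an object; "grip_force" is the grip in N (left out, the last holds). Time passes only in rows, so rows that do not move let the fingers close. It gives the time, the measured TCP pose, the force, the opening and the grip force at its end, in the units of the state.
- bot.read_state(): the state, without advancing time (a new reading comes with each control period).
- eyes.read_camera(name): name is "scene" or "top" or "wrist"; returns (picture, depth): 420x560x3 uint8, blue, green, red; 420x560 float32, m along the optical axis (not along the pixel's ray), 0 where there is no reading.
- eyes.get_calibration(name): a dict with "K" (3x3 intrinsics, pixels), "position" and "rotation" of the camera in the world; the wrist camera has in their place "T_tool_cam" (4x4, takes a point from camera to tool coordinates, whose origin is the TCP and whose axes are the flange's). Camera axes: x right, y down, z forward; pixel columns grow to the right and rows downward; lengths in m; the calibration is good to about 2 mm. A picture is of the moment at which its call begins: read the wrist's pose just before it. get_calibration takes no time and is no camera call.
- bot.finish_job(): hands the job in; it is judged then, once.
Trained networks look in the newest picture that a camera, given by its name, has taken for a name from the list of things; names that differ only in an ending like _2 or _b are one class to them, and where a whole thing is asked for, a point or a joint stands for the part that bears it (a point fixed in the world has none). Each returns a list of dicts, best first, with "score" (0 to 1); they miss things now and then, are a little off and sometimes report something else, mostly with a low value. They report only what shows in the picture. A call takes as long as a camera call. They do not tell look-alikes from the thing itself.
- spot_in(camera, target): "rect" ([centre column, centre row, width, height] in pixels, round what is visible of it).
The state is a dict: "time": time; "q": joint angles; "joint_vel": joint speeds; "joint_torque": joint torques, N m; "tool_pos": TCP position; "tcp_rot": TCP orientation; "wrist_force": force on the tool from outside, world axes, zero at the start; "torque": the same for the moment, N m; "width": opening from 0.0 (shut) to 1.0 (fully open); "grip_force": force on a finger pad.
Only numpy, scipy, OpenCV 4.12 (cv2) and the standard library are available. Lean on these libraries where they do the work, as an engineer would, in place of code of your own. Each camera call takes 0.05 s, during which the arm holds its last target. There are 200 camera calls.

## Working session

There is one attempt and no reset: what is moved stays moved. The work goes in short steps, Python scripts to look and compute and a tool call to move; the robot and the scene stay as the last step left them, time stands still between calls to the robot, and variables do not carry over. Pictures are saved under pics/ and viewed, at most 14 in all, crops included, and the job is handed in when it is done.

Besides the shell and the picture viewer there is one more tool, called after "Request:" as name(argument=value, ...), one argument or row to a line, values as JSON. carry_out: Moves the arm, as the interface text tells. Its arguments: {"type":"object","properties":{"series":{"type":"string"},"jaw":{"type":"number"},"grip_force":{"type":"number"}},"required":["series"]}

```bash
ls; mkdir -p pics; cat > h.py <<'E'
import numpy as np, cv2
from workcell import bot, eyes, spot_in
from scipy.spatial.transform import Rotation as R
def cam(name):
    s=bot.read_state(); im,d=eyes.read_camera(name); c=eyes.get_calibration(name)
    K=np.array(c["K"])
    if name=="wrist":
        T=np.array(c["T_tool_cam"]); Rt=R.from_rotvec(s["tcp_rot"]).as_matrix()
        Rw=Rt@T[:3,:3]; p=np.array(s["tool_pos"])+Rt@T[:3,3]
    else:
        Rw=np.array(c["rotation"]); p=np.array(c["position"])
        if Rw.shape!=(3,3): Rw=R.from_rotvec(Rw).as_matrix()
    return im,d,K,Rw,p
def cloud(d,K,Rw,p):
    v,u=np.mgrid[:d.shape[0],:d.shape[1]]
    P=np.stack([(u-K[0,2])/K[0,0]*d,(v-K[1,2])/K[1,1]*d,d],-1)
    W=P@Rw.T+p; W[d<=0]=np.nan
    return W
def proj(X,K,Rw,p):
    c=(np.asarray(X)-p)@Rw; q=c@K.T; return q[...,:2]/q[...,2:]
E
python3 - <<'E'
from h import *
s=bot.read_state(); print(s)
for n in ("top","scene"):
    im,d,K,Rw,p=cam(n); cv2.imwrite(f"pics/{n}0.png",im); np.savez(f"{n}0.npz",im=im,d=d,K=K,Rw=Rw,p=p)
    print(n,K.tolist(),Rw.round(3).tolist(),p)
    for t in ["rack","carrier_a_tab","basket_orange_tab","basket_blue_tab","basket_yellow_tab","switch","tape_roll","cleaner","driver"]:
        print(t,[(round(x["score"],2),np.round(x["rect"]).astype(int).tolist()) for x in spot_in(n,t)])
E
```

```text
pics
{'time': 0.0, 'q': array([-1.29585835e+00,  2.64752223e-01,  1.60537887e+00, -2.04142779e-05,
        1.27369291e+00, -3.69139351e-02]), 'joint_vel': array([-0.00086713, -0.00025032, -0.00092273, -0.00011098, -0.00102387,
        0.00016838]), 'joint_torque': array([-1.74529701e-03, -5.15116954e+01, -3.67314041e+01, -8.42474105e-05,
        1.29637920e-02, -2.28903104e-05]), 'tool_pos': array([ 0.20688193, -0.64172027,  0.21886005]), 'tcp_rot': array([-3.10129146e+00, -4.87538865e-01,  4.46272012e-04]), 'wrist_force': array([-0.05434896, -0.06587818, -0.54348409]), 'torque': array([-0.01094119, -0.0129776 ,  0.00677895]), 'grip_force': 0.0, 'width': 1.0011283846372976}
top [[527.780269242431, 0.0, 285.3832241633477], [0.0, 527.780269242431, 219.80527226019214], [0.0, 0.0, 1.0]] [[0.087, -0.974, 0.211], [-0.996, -0.086, 0.013], [0.006, -0.211, -0.977]] [ 0.15896262 -0.02121067  1.77849757]
rack [(0.73, [284, 166, 209, 94])]
carrier_a_tab [(0.65, [381, 260, 80, 16]), (0.59, [178, 240, 74, 39]), (0.49, [283, 166, 202, 95]), (0.23, [242, 244, 22, 31])]
basket_orange_tab [(0.77, [341
[... 319 characters left out ...]
444, 242, 9, 28])]
scene [[397.4310720524959, 0.0, 280.6421912492027], [0.0, 397.4310720524959, 205.058021165527], [0.0, 0.0, 1.0]] [[0.484, 0.469, -0.739], [0.875, -0.238, 0.422], [0.022, -0.851, -0.525]] [ 1.46025083 -0.540442    0.8125085 ]
rack [(0.62, [314, 263, 207, 140]), (0.57, [174, 239, 81, 54])]
carrier_a_tab [(0.93, [176, 235, 78, 51])]
basket_orange_tab [(0.92, [157, 214, 23, 48]), (0.69, [199, 204, 29, 43]), (0.64, [256, 201, 28, 43]), (0.6, [231, 220, 20, 52])]
basket_blue_tab []
basket_yellow_tab [(0.68, [315, 262, 203, 138])]
switch [(0.57, [166, 264, 11, 28])]
tape_roll [(0.97, [174, 315, 33, 34]), (0.42, [315, 262, 215, 150])]
cleaner [(0.53, [408, 199, 19, 32])]
driver []
```

```bash
python3 - <<'E'
import cv2
a=cv2.imread("pics/top0.png")[110:350,90:490]; cv2.imwrite("pics/top0c.png",cv2.resize(a,None,fx=2,fy=2,interpolation=cv2.INTER_CUBIC))
a=cv2.imread("pics/scene0.png")[130:370,90:490]; cv2.imwrite("pics/scene0c.png",cv2.resize(a,None,fx=2,fy=2,interpolation=cv2.INTER_CUBIC))
E
```

```text
(no output)
```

View pics/top0c.png

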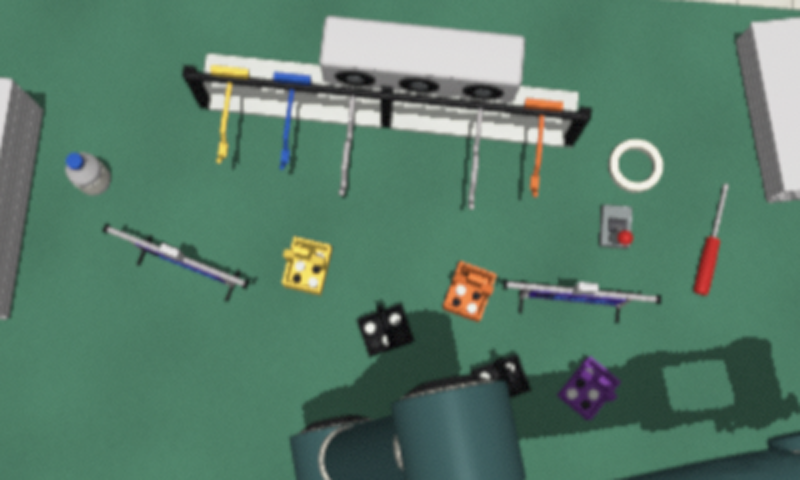

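View pics/scene0c.png

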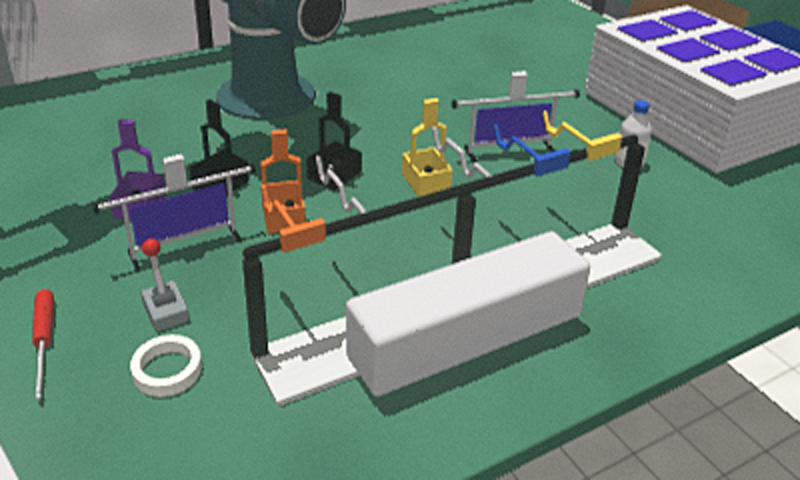

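The top crop shows, from left, the carrier at (175,257), yellow basket (307,265), black decoys (385,328) and (500,378), orange basket (470,290), carrier (585,292), purple decoy (590,388), and the switch lever tip at (625,238). Blue seems to be absent, and I'll check behind the arm later.

Candidates for basket_orange, in full top pixels: orange (325,256), yellow (243,243), black (283,274), black (341,298), purple (385,305). I choose the orange one.

```bash
cat >> h.py <<'E'
def hsv(im): return cv2.cvtColor(im,cv2.COLOR_BGR2HSV).astype(int)
def masks(im):
    h=hsv(im); H,S,V=h[...,0],h[...,1],h[...,2]
    return dict(orange=(H>5)&(H<18)&(S>140)&(V>70), yellow=(H>20)&(H<33)&(S>130)&(V>80), white=(S<40)&(V>150), grey=(S<50)&(V>80), black=(V<60)&(S<120), red=((H<5)|(H>175))&(S>150)&(V>80), blue=(H>105)&(H<118)&(S>150)&(V>80))
E
python3 - <<'E'
from h import *
for n in ("top","scene"):
    z=np.load(n+"0.npz"); W=cloud(z["d"],z["K"],z["Rw"],z["p"]); m=masks(z["im"])
    def st(name,M,lo,hi,box=None):
        Mx=M&(W[...,2]>lo)&(W[...,2]<hi)
        if box: Mx&=(W[...,0]>box[0])&(W[...,0]<box[1])&(W[...,1]>box[2])&(W[...,1]<box[3])
        P=W[Mx]
        if len(P)<3: print(n,name,len(P));return
        c=np.median(P,0); u,s,v=np.linalg.svd((P-P.mean(0))[:,:2],full_matrices=False)
        a=np.degrees(np.arctan2(v[0,1],v[0,0]))
        t=(P-P.mean(0))[:,:2]@v[0]
        print(n,name,len(P),"med",c.round(3),"mean",P.mean(0).round(3),"ang",round(a,1),"ext",(t.min().round(3),t.max().round(3)),"min",P.min(0).round(3),"max",P.max(0).round(3))
    for c in("orange","yellow","blue","red"):
        st(c+" all",m[c],-.02,.3)
        st(c+" body",m[c],0.02,.06)
        st(c+" high",m[c],.1,.19)
    st("rail",m["black"],.165,.2,(.45,1,-.6,.6))
    st("carL",m["grey"],.1,.2,(.3,.65,.1,.6))
    st("carR",m["grey"],.1,.2,(.3,.65,-.6,-.05))
E
```

```text
top orange all 559 med [ 0.434 -0.151  0.049] mean [ 0.495 -0.162  0.088] ang 161.4 ext (np.float64(-0.231), np.float64(0.112)) min [ 0.381 -0.251 -0.008] max [ 0.712 -0.099  0.21 ]
top orange body 125 med [ 0.415 -0.136  0.042] mean [ 0.424 -0.137  0.04 ] ang 163.6 ext (np.float64(-0.044), np.float64(0.036)) min [ 0.381 -0.178  0.02 ] max [ 0.472 -0.099  0.055]
top orange high 199 med [ 0.566 -0.197  0.165] mean [ 0.535 -0.18   0.155] ang 159.8 ext (np.float64(-0.185), np.float64(0.123)) min [ 0.415 -0.251  0.103] max [ 0.706 -0.108  0.19 ]
top yellow all 540 med [0.451 0.147 0.049] mean [0.509 0.174 0.088] ang -149.7 ext (np.float64(-0.247), np.float64(0.123)) min [ 0.404  0.099 -0.01 ] max [0.723 0.303 0.208]
top yellow body 138 med [0.439 0.132 0.041] mean [0.445 0.133 0.039] ang 168.8 ext (np.float64(-0.041), np.float64(0.04)) min [0.404 0.099 0.021] max [0.489 0.171 0.059]
top yellow high 193 med [0.578 0.248 0.165] mean [0.549 0.206 0.156] ang -146.7 ext (np.float64(-0.191), np.float64(0.146)) min [0.438 0.105 0.104] max [0.717 0.302 0.19 ]
top blue all 186 med [0.619 0.178 0.
[... 3471 characters left out ...]
27]
scene red high 20 med [ 0.531 -0.384  0.103] mean [ 0.531 -0.385  0.102] ang 47.7 ext (np.float64(-0.009), np.float64(0.008)) min [ 0.524 -0.393  0.101] max [ 0.54  -0.378  0.104]
scene rail 729 med [ 0.711 -0.047  0.178] mean [ 0.711 -0.04   0.177] ang -91.1 ext (np.float64(-0.392), np.float64(0.266)) min [ 0.594 -0.306  0.165] max [0.734 0.352 0.184]
scene carL 241 med [0.435 0.335 0.118] mean [0.446 0.349 0.127] ang 59.6 ext (np.float64(-0.176), np.float64(0.217)) min [0.394 0.139 0.1  ] max [0.586 0.523 0.169]
scene carR 441 med [ 0.435 -0.307  0.131] mean [ 0.469 -0.275  0.137] ang 54.5 ext (np.float64(-0.148), np.float64(0.224)) min [ 0.424 -0.431  0.1  ] max [ 0.649 -0.121  0.18 ]
```

Request:
carry_out(
  series="0.01 0.02 0.05 6; 0.02 0.05 0.04 6; 0.03 0.055 0.04 6; 0.03 0.055 0.04 6; 0.03 0.055 0.04 6; 0.03 0.055 0.02 6; 0.03 0.055 0.02 6; 0.03 0.055 0.02 6; 0.03 0.055 0.02 6; 0.03 0.055 0 6; 0.03 0.055 0 6; 0.02 0.055 0 6; 0.01 0.03 0 0; 0 0 0 0; 0 0 0 0",
  jaw=1,
)

```text
time: 2.88
tool_pos: [0.5151, -0.0337, 0.4845]
tcp_rot: [2.224, 2.219, -0.001]
wrist_force: [0.2, 0.4, -0.1]
width: 1.001
grip_force: 0.0
```

```bash
python3 - <<'E'
from h import *
s=bot.read_state(); print(s["time"],s["tool_pos"],s["tcp_rot"],s["q"])
c=eyes.get_calibration("wrist"); print(np.array(c["T_tool_cam"]).round(3).tolist(),c["K"])
im,d,K,Rw,p=cam("wrist"); cv2.imwrite("pics/w1.png",im); np.savez("w1.npz",im=im,d=d,K=K,Rw=Rw,p=p)
im,d,K,Rw,p=cam("top"); np.savez("top1.npz",im=im,d=d,K=K,Rw=Rw,p=p)
E
```

```text
2.875 [ 0.51509254 -0.03371197  0.48445793] [ 2.22367400e+00  2.21859618e+00 -7.37297436e-04] [-1.13169042e-01 -8.74727985e-02  1.51150413e+00 -6.42756396e-04
  1.71751700e+00 -1.10976887e-01]
[[-0.001, -0.964, -0.265, 0.067], [1.0, -0.001, 0.001, 0.0], [-0.001, -0.265, 0.964, -0.152], [0.0, 0.0, 0.0, 1.0]] [[289.79833701   0.         279.81256837]
 [  0.         289.79833701 212.41981141]
 [  0.           0.           1.        ]]
```

View pics/w1.png

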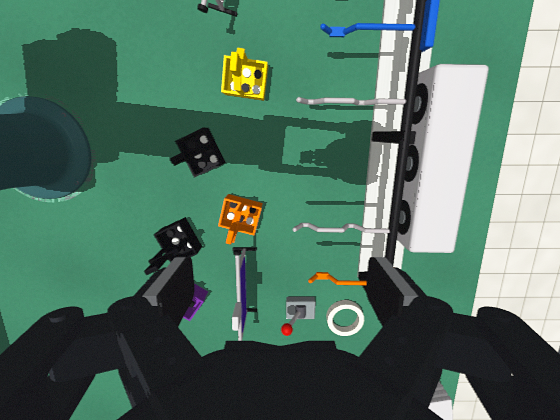

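The wrist view shows the orange basket at (240,217), yellow (245,75), the black decoys (200,150) and (178,240), purple (193,300), the switch ball (287,329), the steel hooks at y≈102 and 228 px and the orange hook at (335,280). I see no blue basket.

```bash
python3 - <<'E'
from h import *
for f in ("w1","top1","scene0"):
    z=np.load(f+".npz"); W=cloud(z["d"],z["K"],z["Rw"],z["p"]); im=z["im"]; m=masks(im); h=hsv(im)
    def sel(M,lo,hi,x0,x1,y0,y1):
        X=W; k=M&(X[...,2]>lo)&(X[...,2]<hi)&(X[...,0]>x0)&(X[...,0]<x1)&(X[...,1]>y0)&(X[...,1]<y1); return X[k]
    P=sel(h[...,2]<70,.172,.20,.68,.75,-.25,.3)
    a=np.polyfit(P[:,1],P[:,0],1); r=P[:,0]-np.polyval(a,P[:,1]); k=abs(r)<.01; a=np.polyfit(P[k,1],P[k,0],1)
    print(f,"rail n",k.sum(),"slope deg",np.degrees(np.arctan(a[0])).round(2),"x at y=.025",np.polyval(a,.025).round(4),"zmax",np.percentile(P[:,2],95).round(4))
    for nm,y0,y1,M in (("R",-.12,-.04,h[...,1]<70),("L",.08,.17,h[...,1]<70),("O",-.25,-.14,m["orange"]),("B",.19,.26,m["blue"]),("Y",.28,.38,m["yellow"])):
        P=sel(M&(h[...,2]>70),.135,.2,.50,.69,y0,y1)
        if len(P)<8: print(nm,len(P));continue
        b=np.polyfit(P[:,0],P[:,1],1)
        print(f,nm,len(P),"slope",np.degrees(np.arctan(b[0])).round(2),"y at x=.6",np.polyval(b,.6).round(4),"xmin",P[:,0].min().round(4), end=" ")
        if f=="w1":
            bins=np.arange(P[:,0].min(),.69,.01)
            print([ (round(q,3),round(np.percentile(P[(P[:,0]>=q)&(P[:,0]<q+.01),2],80),3)) for q in bins if ((P[:,0]>=q)&(P[:,0]<q+.01)).sum()>2])
        else: print()
E
```

```text
w1 rail n 2522 slope deg 0.93 x at y=.025 0.7054 zmax 0.1838
w1 R 34 slope -0.93 y at x=.6 -0.1202 xmin 0.5392 [(np.float64(0.539), np.float64(0.175)), (np.float64(0.549), np.float64(0.154)), (np.float64(0.559), np.float64(0.153)), (np.float64(0.569), np.float64(0.17))]
w1 L 199 slope -0.55 y at x=.6 0.0818 xmin 0.5401 [(np.float64(0.54), np.float64(0.178)), (np.float64(0.55), np.float64(0.166)), (np.float64(0.56), np.float64(0.154)), (np.float64(0.57), np.float64(0.172)), (np.float64(0.58), np.float64(0.179)), (np.float64(0.59), np.float64(0.179)), (np.float64(0.6), np.float64(0.179)), (np.float64(0.61), np.float64(0.179)), (np.float64(0.62), np.float64(0.178)), (np.float64(0.63), np.float64(0.161)), (np.float64(0.64), np.float64(0.153)), (np.float64(0.65), np.float64(0.17)), (np.float64(0.66), np.float64(0.179)), (np.float64(0.67), np.float64(0.178)), (np.float64(0.68), np.float64(0.178))]
w1 O 279 slope -1.44 y at x=.6 -0.2202 xmin 0.5651 [(np.float64(0.565), np.float64(0.174)), (np.float64(0.575), np.float64(0.16)), (np.float64(0.585), np.float64(0.153)), (np.float64(0.595), np.float64(0.154)), (np.float64(0.605), np.float64(0.175)), (np.float64(0.615), np.float64(0.178)), (np.float64(0.625), np.float64(0.179)), (np.float64(0.635), np.float64(0.179)), (np.float64(0.645), np.float64(0.179)), (np.float64(0.655), np.float64(0.179)), (np.float64(0.665), np.float64(0.177))]
B 0
Y 0
top1 rail n 290 slope deg 1.21 x at y=.025 0.7037 zmax 0.1891
R 2
top1 L 43 slope -0.98 y at x=.6 0.0822 xmin 0.5418 
top1 O 74 slope -1.44 y at x=.6 -0.2211 xmin 0.5658 
B 0
top1 Y 9 slope -1.35 y at x=.6 0.2817 xmin 0.5951 
scene0 rail n 545 slope deg 1.01 x at y=.025 0.7118 zmax 0.1824
R 0
L 4
scene0 O 102 slope -0.97 y at x=.6 -0.2254 xmin 0.5684 
B 0
Y 0
```

Request:
carry_out(
  series="-0.01 0.03 -0.01 0; -0.01 0.05 -0.01 -3; -0.01 0.05 -0.01 -3; -0.01 0.05 -0.01 -3; -0.01 0.05 -0.01 -3; -0.01 0.05 -0.01 -3; -0.01 0.05 -0.01 -2; -0.01 0.02 0 0; 0 0 0 0; 0 0 0 0",
  jaw=0.3,
)

```text
time: 4.22
tool_pos: [0.436, 0.3155, 0.4147]
tcp_rot: [2.528, 1.863, 0.001]
wrist_force: [-0.1, 0.0, 0.8]
width: 0.645
grip_force: 0.0
```

```bash
cat >> h.py <<'E'
def carrier(W,im,x0,x1,y0,y1):
    h=hsv(im)
    M=(h[...,1]<60)&(h[...,2]>70)&(W[...,0]>x0)&(W[...,0]<x1)&(W[...,1]>y0)&(W[...,1]<y1)
    bar=W[M&(W[...,2]>.108)&(W[...,2]<.13)]
    tab=W[M&(W[...,2]>.158)&(W[...,2]<.178)]
    out={}
    if len(bar)>10:
        u,s,v=np.linalg.svd(bar[:,:2]-np.median(bar[:,:2],0),full_matrices=False); d=v[0]*np.sign(v[0,1])
        t=(bar[:,:2]-bar[:,:2].mean(0))@d
        out["bar"]=(len(bar),"yaw",np.degrees(np.arctan2(-d[0],d[1])).round(2),"mid",(bar[:,:2].mean(0)+d*(t.min()+t.max())/2).round(4),"len",(t.max()-t.min()).round(3),"z",np.median(bar[:,2]).round(4))
    if len(tab)>3:
        r=cv2.minAreaRect(tab[:,:2].astype(np.float32)); out["tab"]=(len(tab),np.round(r[0],4),np.round(r[1],4),round(r[2],1),"med",np.median(tab,0).round(4))
    return out
def basket(W,im,col,x0,x1,y0,y1):
    M=masks(im)[col]&(W[...,0]>x0)&(W[...,0]<x1)&(W[...,1]>y0)&(W[...,1]<y1)
    out={}
    for nm,lo,hi in (("tab",.155,.18),("body",.035,.055)):
        P=W[M&(W[...,2]>lo)&(W[...,2]<hi)]
        if len(P)>4:
            r=cv2.minAreaRect(P[:,:2].astype(np.float32)); out[nm]=(len(P),np.round(r[0],4),np.round(r[1],4),round(r[2],1))
    return out
E
python3 - <<'E'
from h import *
im,d,K,Rw,p=cam("wrist"); cv2.imwrite("pics/w2.png",im); np.savez("w2.npz",im=im,d=d,K=K,Rw=Rw,p=p)
W=cloud(d,K,Rw,p); s=bot.read_state(); print(s["tool_pos"])
print("A",carrier(W,im,.3,.55,.2,.5))
print("Y w2",basket(W,im,"yellow",.35,.53,.05,.25))
z=np.load("w1.npz"); W=cloud(z["d"],z["K"],z["Rw"],z["p"]); im=z["im"]
print("Y",basket(W,im,"yellow",.35,.53,.05,.25)); print("O",basket(W,im,"orange",.35,.53,-.22,-.05)); print("B",carrier(W,im,.35,.5,-.45,-.17))
h=hsv(im)
for nm,y0,y1,M in(("L",.05,.11,h[...,1]<70),("R",-.15,-.09,h[...,1]<70),("O",-.25,-.18,h[...,1]>70)):
  for a,b in((.535,.605),(.605,.69)):
    k=M&(h[...,2]>70)&(W[...,2]>.146)&(W[...,2]<.168)&(W[...,0]>a)&(W[...,0]<b)&(W[...,1]>y0)&(W[...,1]<y1); P=W[k]
    if len(P): print(nm,len(P),np.percentile(P[:,0],[0,50,100]).round(4),np.median(P[:,1]).round(4))
for n in("top",):
    z=np.load("top1.npz"); W=cloud(z["d"],z["K"],z["Rw"],z["p"]); print("topB",carrier(W,z["im"],.35,.5,-.45,-.17))
E
```

```text
[0.43601233 0.31537289 0.41477286]
A {'bar': (668, 'yaw', np.float64(-16.8), 'mid', array([0.4298, 0.3383]), 'len', np.float64(0.238), 'z', np.float64(0.118)), 'tab': (199, array([0.4298, 0.3386]), array([0.0299, 0.0111]), 72.4, 'med', array([0.4301, 0.3393, 0.1685]))}
Y w2 {'tab': (120, array([0.4469, 0.1356]), array([0.0264, 0.0099]), 82.3), 'body': (374, array([0.4473, 0.1353]), array([0.065 , 0.0797]), 81.7)}
Y {'tab': (157, array([0.4473, 0.1345]), array([0.0256, 0.0103]), 82.1), 'body': (370, array([0.4475, 0.135 ]), array([0.0645, 0.0799]), 81.9)}
O {'tab': (84, array([ 0.4284, -0.1387]), array([0.0255, 0.0097]), 74.8), 'body': (237, array([ 0.428, -0.139]), array([0.0646, 0.08  ]), 74.4)}
B {'bar': (263, 'yaw', np.float64(-0.41), 'mid', array([ 0.4308, -0.2916]), 'len', np.float64(0.197), 'z', np.float64(0.1179)), 'tab': (114, array([ 0.4304, -0.3116]), array([0.0116, 0.0304]), 0.7, 'med', array([ 0.4308, -0.3085,  0.1677]))}
L 96 [0.55   0.5659 0.5789] 0.0797
L 90 [0.6298 0.6477 0.661 ] 0.0783
R 71 [0.5448 0.5613 0.5741] -0.1212
R 77 [0.6235 0.642  0.654 ] -0.1228
O 123 [0.5692 0.5911 0.6048] -0.2194
O 18 [0.6052 0.6073 0.6125] -0.219
topB {'bar': (166, 'yaw', np.float64(-0.59), 'mid', array([ 0.4292, -0.31  ]), 'len', np.float64(0.24), 'z', np.float64(0.1192)), 'tab': (44, array([ 0.4299, -0.3106]), array([0.0293, 0.0131]), 88.8, 'med', array([ 0.4282, -0.3109,  0.17  ]))}
```

View pics/w2.png

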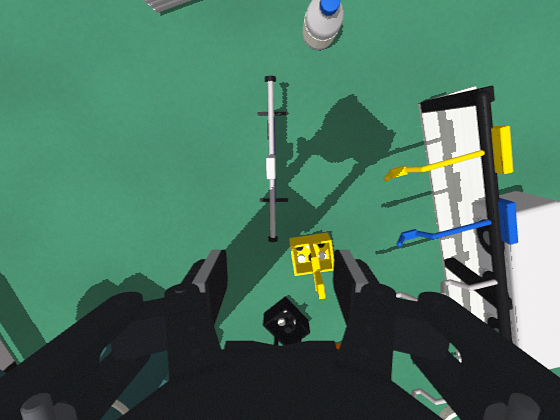

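Request:
carry_out(
  series="-0.006 0.0233 -0.02 0.3; 0 0 -0.06 0; 0 0 -0.06 0; 0 0 -0.06 0; 0 0 -0.04 0; 0 0 -0.02 0; 0 0 -0.007 0; 0 0 0 0; 0 0 0 0",
)

```text
time: 5.4
tool_pos: [0.4305, 0.3404, 0.1491]
tcp_rot: [2.523, 1.872, 0.005]
wrist_force: [0.0, -0.3, 0.6]
width: 0.648
grip_force: 0.0
```

Request:
carry_out(
  series="0 0 0 0; 0 0 0 0; 0 0 0 0; 0 0 0 0; 0 0 0 0; 0 0 0 0; 0 0 0 0; 0 0 0 0",
  jaw=-1,
  grip_force=60,
)

```text
time: 6.4
tool_pos: [0.4298, 0.3403, 0.1481]
tcp_rot: [2.523, 1.872, 0.002]
wrist_force: [0.2, 0.1, 6.3]
width: 0.118
grip_force: 60.8
```

Request:
carry_out(
  series="0 0 0.01 0; 0 0 0.03 0; 0 0 0.05 0; 0 0 0.05 0; 0 0 0.05 0; 0 0 0.03 0; 0 0 0 0; 0 0 0 0",
)

```text
time: 7.4
tool_pos: [0.4284, 0.3394, 0.3649]
tcp_rot: [-2.522, -1.872, 0.006]
wrist_force: [0.2, 0.1, -3.8]
width: 0.119
grip_force: 59.7
```

Request:
carry_out(
  series="0.006 -0.02 0 2; 0.012 -0.03 0 2; 0.018 -0.03 0 2; 0.018 -0.03 0 2; 0.018 -0.03 0 2; 0.018 -0.03 0 2; 0.018 -0.03 0 2; 0.018 -0.03 0 1.7; 0.018 -0.03 0 0; 0.018 -0.03 0 0; 0.018 -0.03 0 0; 0.016 -0.025 0 0; 0.01 -0.015 0 0; 0.006 -0.01 0 0; 0 0 0 0; 0 0 0 0; 0 0 0 0",
)

```text
time: 9.52
tool_pos: [0.641, -0.0292, 0.3678]
tcp_rot: [2.242, 2.2, 0.001]
wrist_force: [0.2, 0.0, -2.2]
width: 0.115
grip_force: 59.7
```

```bash
python3 - <<'E'
from h import *
s=bot.read_state(); print(s["tool_pos"],s["tcp_rot"],s["wrist_force"],s["torque"],s["width"])
im,d,K,Rw,p=cam("wrist"); cv2.imwrite("pics/w3.png",im); np.savez("w3.npz",im=im,d=d,K=K,Rw=Rw,p=p)
im,d,K,Rw,p=cam("scene"); cv2.imwrite("pics/s3.png",im);np.savez("s3.npz",im=im,d=d,K=K,Rw=Rw,p=p)
E
```

```text
[ 0.64101423 -0.02916883  0.367784  ] [2.24215453e+00 2.20032843e+00 7.93342155e-04] [ 0.23143553  0.04560538 -2.2170896 ] [ 0.0536995  -0.0059769  -0.03414812] 0.11501225546690087
```

View pics/w3.png

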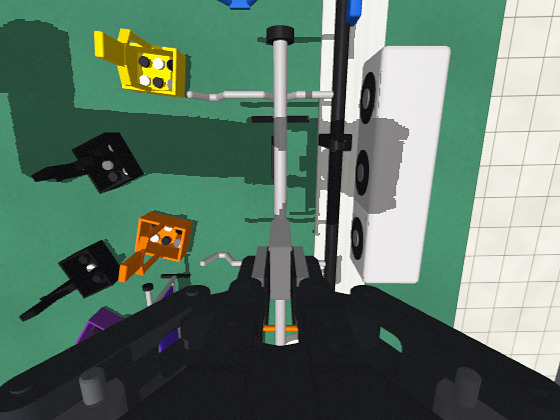

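The wrist view shows carrier A held square, its bar running up column 280, with the left steel hook at row 95 and the rail at column 338.

```bash
python3 - <<'E'
from h import *
z=np.load("w3.npz"); W=cloud(z["d"],z["K"],z["Rw"],z["p"]); im=z["im"]; h=hsv(im); s=bot.read_state()
g=(h[...,1]<70)&(h[...,2]>70)
k=g&(W[...,2]>.31)&(W[...,2]<.35)&(W[...,1]>.02); P=W[k]; a=np.polyfit(P[:,1],P[:,0],1)
print("bar",len(P),"yaw",-np.degrees(np.arctan(a[0])).round(2),"x at y=-.02",np.polyval(a,-.022).round(4),"z",np.percentile(P[:,2],[10,50,90]).round(4),"ymax",P[:,1].max())
k=(h[...,2]<60)&(W[...,2]>.30)&(W[...,2]<.36)&(W[...,1]>.07)&(abs(W[...,0]-.64)<.03); P=W[k]; print("collar y",P[:,1].min(),P[:,1].max())
for a_,b in((.535,.605),(.605,.69)):
    for y0,y1 in((.05,.11),(-.15,-.09)):
        k=g&(W[...,2]>.146)&(W[...,2]<.168)&(W[...,0]>a_)&(W[...,0]<b)&(W[...,1]>y0)&(W[...,1]<y1); P=W[k]
        if len(P)>3: print("notch",len(P),np.percentile(P[:,0],[0,50,100]).round(4),np.median(P[:,1]).round(4))
k=(h[...,2]<70)&(W[...,2]>.172)&(W[...,2]<.2)&(W[...,0]>.68)&(W[...,0]<.74)&(W[...,1]>.0)&(W[...,1]<.2);P=W[k];a=np.polyfit(P[:,1],P[:,0],1);print("rail",np.degrees(np.arctan(a[0])),np.polyval(a,-.022),np.percentile(P[:,0],[1,99]))
E
```

```text
bar 1630 yaw -1.03 x at y=-.02 0.6415 z [0.3358 0.3376 0.3388] ymax 0.09415397610723641
collar y 0.08746616799969203 0.09414799266655868
notch 165 [0.5484 0.5598 0.5784] 0.08
notch 141 [0.5425 0.5566 0.5778] -0.1205
notch 62 [0.629  0.652  0.6587] 0.0777
rail 0.859338527758157 0.7059754254748491 [0.69969498 0.71607426]
```

Request:
carry_out(
  series="0.0005 0.009 0 0; 0 0 -0.04 0; 0 0 -0.05 0; 0 0 -0.04 0; 0 0 -0.02 0; 0 0 -0.01 0; 0 0 -0.006 0; 0 0 0 0; 0 0 0 0",
)

```text
time: 10.75
tool_pos: [0.6427, -0.0211, 0.203]
tcp_rot: [2.242, 2.198, 0.003]
wrist_force: [0.4, 0.3, -3.0]
width: 0.118
grip_force: 59.7
```

Request:
carry_out(
  series="0 0 -0.004 0; 0 0 -0.004 0; 0 0 -0.002 0; 0 0 0 0; 0 0 0 0",
)

```text
time: 11.38
tool_pos: [0.6418, -0.021, 0.1914]
tcp_rot: [-2.243, -2.199, -0.0]
wrist_force: [0.4, 0.3, -2.9]
width: 0.118
grip_force: 59.7
```

```bash
python3 - <<'E'
from h import *
s=bot.read_state(); print(s["tool_pos"],s["tcp_rot"],s["wrist_force"],s["torque"],s["width"])
im,d,K,Rw,p=cam("scene"); 
cv2.imwrite("pics/s4.png",cv2.resize(im[130:330,180:460],None,fx=2.8,fy=2.8,interpolation=cv2.INTER_CUBIC));np.savez("s4.npz",im=im,d=d,K=K,Rw=Rw,p=p)
E
```

```text
[ 0.64181768 -0.02102139  0.19137267] [-2.24338614e+00 -2.19927090e+00 -2.14449795e-05] [ 0.35786694  0.28996801 -2.90331291] [-0.03902809  0.01177477 -0.03150615] 0.11837855928494112
```

View pics/s4.png

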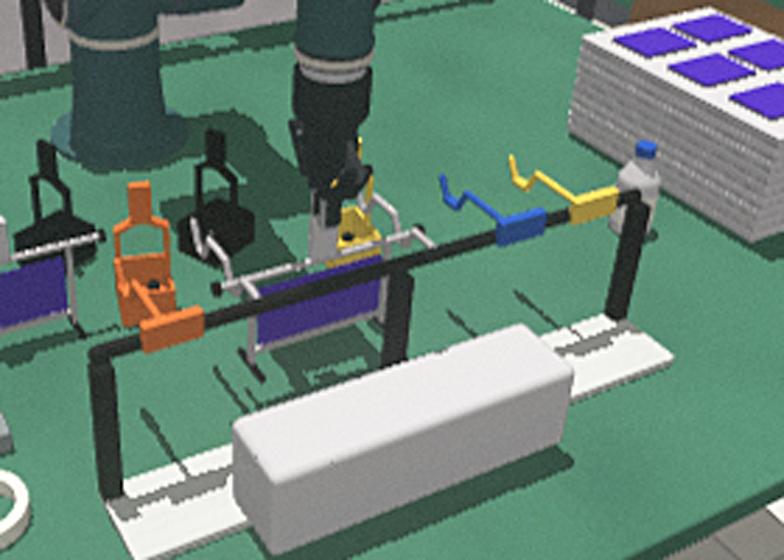

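The bar lies in both back notches, at (240,290) and (410,240), but the hooks don't carry its weight yet. I'll lower it until contact.

Request:
carry_out(
  series="0 0 -0.0015 0; 0 0 0 0; 0 0 0 0",
)

```text
time: 11.8
tool_pos: [0.642, -0.021, 0.19]
tcp_rot: [2.243, 2.199, 0.0]
wrist_force: [0.2, 0.3, -1.3]
width: 0.119
grip_force: 59.8
```

Request:
carry_out(
  series="0 0 -0.0015 0; 0 0 0 0; 0 0 0 0",
)

```text
time: 12.18
tool_pos: [0.6423, -0.0211, 0.1897]
tcp_rot: [2.242, 2.198, 0.002]
wrist_force: [-1.2, 0.1, 5.3]
width: 0.118
grip_force: 60.7
```

```bash
cat >> h.py <<'E'
def seat(xc):
    im,d,K,Rw,p=cam("wrist"); W=cloud(d,K,Rw,p); h=hsv(im); g=(h[...,1]<70)&(h[...,2]>70)
    s=bot.read_state(); print(s["time"],s["tool_pos"].round(4),s["wrist_force"].round(1),s["torque"].round(3),s["width"])
    for y0,y1 in((.088,.1),(.065,.075),(.04,.05),(.0,.02),(-.06,-.05),(-.08,-.07),(-.116,-.108),(-.14,-.13)):
        k=(h[...,1]<110)&(W[...,2]>.13)&(W[...,2]<.2)&(abs(W[...,0]-xc-.019*W[...,1])<.009)&(W[...,1]>y0)&(W[...,1]<y1); P=W[k]
        if len(P)>2: print((y0,y1),len(P),"x",np.median(P[:,0]).round(4),"z",np.percentile(P[:,2],[50,90]).round(4))
    return im
E
python3 -c "
from h import *
seat(.642)"
```

```text
12.225 [ 0.6423 -0.021   0.1897] [-1.2 -0.5  5.8] [ 0.085  0.344 -0.05 ] 0.11345787356100438
(0.088, 0.1) 529 x 0.6445 z [0.1605 0.1641]
(0.065, 0.075) 245 x 0.644 z [0.1596 0.1607]
(0.04, 0.05) 232 x 0.6434 z [0.1596 0.1607]
(0.0, 0.02) 401 x 0.6428 z [0.1595 0.1607]
(-0.08, -0.07) 129 x 0.6409 z [0.1596 0.1605]
```

Both ends of the bar read the same height (0.1607 top), so both sides are seated. I'll release it.

Request:
carry_out(
  series="0 0 0.001 0; 0 0 0 0; 0 0 0 0; 0 0 0 0; 0 0 0 0; 0 0 0 0",
  jaw=0.2,
)

```text
time: 12.98
tool_pos: [0.6418, -0.021, 0.1893]
tcp_rot: [-2.243, -2.199, 0.0]
wrist_force: [0.5, 0.2, 0.1]
width: 0.598
grip_force: 0.0
```

Request:
carry_out(
  series="0 0 0.01 0; 0 0 0.03 0; 0 0 0.05 0; 0 0 0.05 0; 0 0 0.06 0; 0 0 0 0; 0 0 0 0",
)

```text
time: 13.85
tool_pos: [0.6418, -0.021, 0.3901]
tcp_rot: [2.243, 2.199, 0.001]
wrist_force: [0.3, -0.2, 0.7]
width: 0.598
grip_force: 0.0
```

```bash
python3 - <<'E'
from h import *
im=seat(.642); cv2.imwrite("pics/w5.png",im)
E
```

```text
13.9 [ 0.6413 -0.021   0.3884] [ 0.6  1.  -1.1] [-0.017  0.012 -0.007] 0.596335783721882
(0.088, 0.1) 93 x 0.6451 z [0.1608 0.1646]
(0.065, 0.075) 52 x 0.6436 z [0.1598 0.1611]
(0.04, 0.05) 50 x 0.643 z [0.1598 0.161 ]
(0.0, 0.02) 97 x 0.6424 z [0.1597 0.1609]
(-0.06, -0.05) 46 x 0.6415 z [0.1601 0.1614]
(-0.08, -0.07) 42 x 0.6411 z [0.1595 0.1607]
(-0.116, -0.108) 33 x 0.6397 z [0.16   0.1608]
(-0.14, -0.13) 34 x 0.6406 z [0.1596 0.1609]
```

View pics/w5.png

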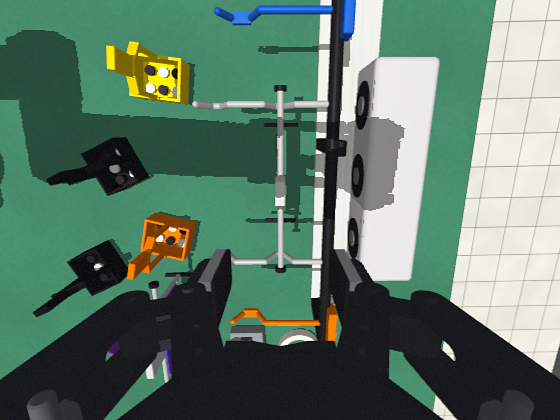

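Carrier A hangs in both back notches, crossing them at (280,103) and (280,262). On to carrier B.

Request:
carry_out(
  series="-0.02 -0.02 0 0; -0.032 -0.044 0 0; -0.032 -0.046 0 0; -0.032 -0.046 0 0; -0.032 -0.046 0 0; -0.032 -0.046 0 0; -0.022 -0.03 0 0; -0.008 -0.012 0 0; 0 0 0 0; 0 0 0 0",
)

```text
time: 15.15
tool_pos: [0.4324, -0.31, 0.3887]
tcp_rot: [-2.241, -2.2, -0.001]
wrist_force: [-0.0, 0.7, 0.6]
width: 0.597
grip_force: 0.0
```

```bash
python3 - <<'E'
from h import *
im,d,K,Rw,p=cam("wrist"); np.savez("w6.npz",im=im,d=d,K=K,Rw=Rw,p=p)
W=cloud(d,K,Rw,p); s=bot.read_state(); print(s["tool_pos"],s["tcp_rot"])
print("B",carrier(W,im,.37,.5,-.45,-.17)); print("O",basket(W,im,"orange",.35,.53,-.22,-.05))
m=masks(im)["red"]&(W[...,0]>.4)&(W[...,0]<.65)&(W[...,1]>-.45)&(W[...,1]<-.3); print("switch ball",m.sum(),np.nanmedian(W[m],0),np.nanmin(W[m],0),np.nanmax(W[m],0))
E
```

```text
[ 0.43251163 -0.3099351   0.38893141] [-2.24100243e+00 -2.20047691e+00 -7.24294232e-04]
B {'bar': (725, 'yaw', np.float64(-0.58), 'mid', array([ 0.4303, -0.3118]), 'len', np.float64(0.238), 'z', np.float64(0.118)), 'tab': (206, array([ 0.4303, -0.3111]), array([0.029 , 0.0105]), 88.9, 'med', array([ 0.4304, -0.3107,  0.1686]))}
O {'tab': (247, array([ 0.4282, -0.1397]), array([0.0258, 0.0101]), 74.3), 'body': (545, array([ 0.4282, -0.1396]), array([0.0644, 0.0799]), 74.6)}
switch ball 202 [ 0.52657052 -0.37837196  0.10219087] [ 0.4577415  -0.3916536   0.08934675] [ 0.54072325 -0.3186585   0.40992035]
```

Request:
carry_out(
  series="-0.0022 -0.001 -0.03 0.5; 0 0 -0.06 0; 0 0 -0.06 0; 0 0 -0.05 0; 0 0 -0.03 0; 0 0 -0.011 0; 0 0 0 0; 0 0 0 0",
)

```text
time: 16.2
tool_pos: [0.431, -0.3127, 0.1504]
tcp_rot: [2.231, 2.207, 0.001]
wrist_force: [-0.2, -0.9, -0.0]
width: 0.603
grip_force: 0.0
```

Request:
carry_out(
  series="0 0 0 0; 0 0 0 0; 0 0 0 0; 0 0 0 0; 0 0 0 0; 0 0 0 0; 0 0 0 0",
  jaw=-1,
  grip_force=60,
)

```text
time: 17.08
tool_pos: [0.4302, -0.3125, 0.1496]
tcp_rot: [2.232, 2.208, 0.0]
wrist_force: [-0.2, 0.0, 6.6]
width: 0.118
grip_force: 61.1
```

Request:
carry_out(
  series="0 0 0.01 0; 0 0 0.03 0; 0 0 0.05 0; 0 0 0.05 0; 0 0 0.05 0; 0 0 0.03 0; 0 0 0 0",
)

```text
time: 17.95
tool_pos: [0.4304, -0.3127, 0.371]
tcp_rot: [2.23, 2.206, 0.001]
wrist_force: [0.5, 0.6, -3.7]
width: 0.113
grip_force: 60.0
```

Request:
carry_out(
  series="0.01 0.02 0 -0.6; 0.018 0.04 0 0; 0.018 0.045 0 0; 0.018 0.045 0 0; 0.018 0.045 0 0; 0.018 0.04 0 0; 0.018 0.03 0 0; 0.01 0.018 0 0; 0.004 0.0075 0 0; 0 0 0 0; 0 0 0 0; 0 0 0 0",
)

```text
time: 19.45
tool_pos: [0.5613, -0.0225, 0.3686]
tcp_rot: [2.246, 2.196, 0.0]
wrist_force: [0.2, 0.0, -3.6]
width: 0.117
grip_force: 60.0
```

```bash
python3 - <<'E'
from h import *
im,d,K,Rw,p=cam("wrist");W=cloud(d,K,Rw,p); h=hsv(im); s=bot.read_state(); print(s["tool_pos"],s["tcp_rot"])
g=(h[...,1]<70)&(h[...,2]>70)
k=g&(W[...,2]>.31)&(W[...,2]<.35)&(W[...,1]>.02); P=W[k]; a=np.polyfit(P[:,1],P[:,0],1)
print("bar",len(P),"yaw",-np.degrees(np.arctan(a[0])).round(2),"x at y=-.02",np.polyval(a,-.022).round(4),"z",np.percentile(P[:,2],[10,50,90]).round(4))
k=(h[...,2]<60)&(W[...,2]>.30)&(W[...,2]<.36)&(W[...,1]>.07)&(abs(W[...,0]-.562)<.03); P=W[k]; print("collar y",P[:,1].min(),P[:,1].max())
E
```

```text
[ 0.56135472 -0.02232708  0.36864921] [2.24625359e+00 2.19572490e+00 1.58228376e-04]
bar 1790 yaw -1.39 x at y=-.02 0.5614 z [0.3354 0.3371 0.3383]
collar y 0.09659340051649165 0.1033367759391922
```

Request:
carry_out(
  series="0.0005 0.001 -0.03 0; 0 0 -0.05 0; 0 0 -0.04 0; 0 0 -0.025 0; 0 0 -0.012 0; 0 0 -0.008 0; 0 0 -0.006 0; 0 0 -0.004 0; 0 0 0 0; 0 0 0 0",
)

```text
time: 20.75
tool_pos: [0.5624, -0.0205, 0.1939]
tcp_rot: [2.245, 2.197, 0.001]
wrist_force: [-0.2, 0.6, -3.4]
width: 0.117
grip_force: 60.0
```

Request:
carry_out(
  series="0 0 -0.002 0; 0 0 0 0; 0 0 0 0",
)

```text
time: 21.12
tool_pos: [0.5622, -0.0205, 0.1915]
tcp_rot: [2.245, 2.197, 0.0]
wrist_force: [0.5, -0.3, -2.5]
width: 0.116
grip_force: 60.1
```

Request:
carry_out(
  series="0 0 -0.0015 0; 0 0 0 0; 0 0 0 0",
)

```text
time: 21.5
tool_pos: [0.5627, -0.0205, 0.1911]
tcp_rot: [2.244, 2.197, 0.002]
wrist_force: [-1.8, 0.9, 6.2]
width: 0.116
grip_force: 61.1
```

```bash
python3 -c "
from h import *
seat(.562)"
```

```text
21.55 [ 0.5626 -0.0205  0.1911] [-2.2  0.5  5.8] [0.057 0.346 0.023] 0.11246283905303854
(0.088, 0.1) 454 x 0.565 z [0.1596 0.1627]
(0.065, 0.075) 235 x 0.5645 z [0.1597 0.1607]
(0.04, 0.05) 250 x 0.5634 z [0.1594 0.1607]
(0.0, 0.02) 382 x 0.563 z [0.1595 0.1605]
(-0.08, -0.07) 132 x 0.5613 z [0.1595 0.1605]
(-0.116, -0.108) 3 x 0.5643 z [0.1565 0.1571]
```

Both sides are seated at equal height (0.1607 and 0.1605). I'll release it, then go to the orange basket.

Request:
carry_out(
  series="0 0 0.001 0; 0 0 0 0; 0 0 0 0; 0 0 0 0; 0 0 0 0; 0 0 0 0",
  jaw=0.2,
)

```text
time: 22.3
tool_pos: [0.5621, -0.0205, 0.1908]
tcp_rot: [-2.245, -2.197, 0.0]
wrist_force: [0.4, 0.4, -0.5]
width: 0.598
grip_force: 0.0
```

Request:
carry_out(
  series="0 0 0.01 0; 0 0 0.03 0; 0 0 0.05 0; 0 0 0.05 0; 0 0 0.06 0; 0 0 0 0; -0.02 -0.02 0 -4; -0.04 -0.035 0 -5; -0.04 -0.035 0 -5.4; -0.03 -0.03 0 0; -0.005 0 0 0; 0 0 0 0; 0 0 0 0",
)

```text
time: 23.92
tool_pos: [0.4277, -0.1399, 0.3906]
tcp_rot: [-2.502, -1.9, -0.0]
wrist_force: [-0.2, 0.8, 0.1]
width: 0.6
grip_force: 0.0
```

```bash
python3 - <<'E'
from h import *
im,d,K,Rw,p=cam("wrist"); cv2.imwrite("pics/w7.png",im); np.savez("w7.npz",im=im,d=d,K=K,Rw=Rw,p=p)
W=cloud(d,K,Rw,p); s=bot.read_state(); print(s["tool_pos"],s["tcp_rot"])
print("O",basket(W,im,"orange",.33,.53,-.25,-.03)); print("Y",basket(W,im,"yellow",.33,.53,.03,.28))
im,d,K,Rw,p=cam("top");W=cloud(d,K,Rw,p);print("Ytop",basket(W,im,"yellow",.33,.53,.03,.28))
k=(hsv(im)[...,1]<110)&(W[...,2]>.15)&(W[...,2]<.17)&(W[...,0]>.53)&(W[...,0]<.66)&(abs(W[...,1]+.02)<.14)
E
```

```text
[ 0.42772498 -0.13981652  0.3905874 ] [-2.50115406e+00 -1.90011942e+00 -3.31329909e-05]
O {'tab': (129, array([ 0.4279, -0.1392]), array([0.0261, 0.0093]), 74.3), 'body': (334, array([ 0.4283, -0.1393]), array([0.064 , 0.0796]), 74.3)}
Y {'body': (394, array([0.402 , 0.1236]), array([0.0327, 0.0798]), 81.0)}
Ytop {'tab': (34, array([0.4034, 0.1407]), array([0.0263, 0.0101]), 83.8), 'body': (94, array([0.4032, 0.1402]), array([0.0639, 0.0796]), 81.7)}
```

View pics/w7.png

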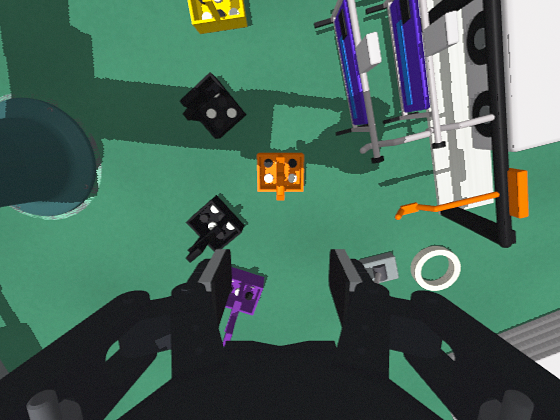

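Yellow has been knocked to about (0.403,0.140). The orange basket at px (280,172) is directly below me. The black decoys are at (213,105) and (214,222), and purple is at (240,290).

Request:
carry_out(
  series="0.0005 0.0005 -0.03 0; 0 0 -0.06 0; 0 0 -0.06 0; 0 0 -0.05 0; 0 0 -0.03 0; 0 0 -0.01 0; 0 0 0 0; 0 0 0 0",
)

```text
time: 25.02
tool_pos: [0.4291, -0.1404, 0.1527]
tcp_rot: [2.5, 1.897, 0.003]
wrist_force: [-0.7, -0.1, 0.5]
width: 0.604
grip_force: 0.0
```

Request:
carry_out(
  series="0 0 0 0; 0 0 0 0; 0 0 0 0; 0 0 0 0; 0 0 0 0; 0 0 0 0; 0 0 0 0",
  jaw=-1,
  grip_force=40,
)

```text
time: 25.9
tool_pos: [0.428, -0.1402, 0.1518]
tcp_rot: [2.502, 1.898, 0.001]
wrist_force: [-1.5, 0.4, 5.6]
width: 0.097
grip_force: 41.0
```

Request:
carry_out(
  series="0 0 0.01 0; 0 0 0.03 0; 0 0 0.05 0; 0 0 0.05 0; 0 0 0.05 0; 0 0 0 0; 0 0 0 0",
)

```text
time: 26.78
tool_pos: [0.4272, -0.1398, 0.3402]
tcp_rot: [-2.502, -1.898, 0.001]
wrist_force: [0.1, -0.7, -1.6]
width: 0.102
grip_force: 40.1
```

Request:
carry_out(
  series="0.01 -0.01 0 3; 0.02 -0.02 0 5; 0.02 -0.02 0 5; 0.015 -0.02 0 1.4; 0.008 -0.0105 0 0; 0 0 -0.03 0; 0 0 -0.05 0; 0 0 -0.03 0; 0 0 -0.01 0; 0 0 0 0; 0 0 0 0",
)

```text
time: 28.15
tool_pos: [0.5016, -0.2209, 0.2227]
tcp_rot: [2.243, 2.195, 0.002]
wrist_force: [0.1, -1.0, -1.2]
width: 0.101
grip_force: 40.2
```

```bash
python3 - <<'E'
from h import *
im,d,K,Rw,p=cam("wrist"); cv2.imwrite("pics/w8.png",im); np.savez("w8.npz",im=im,d=d,K=K,Rw=Rw,p=p)
W=cloud(d,K,Rw,p); s=bot.read_state(); print(s["tool_pos"],s["tcp_rot"])
m=masks(im)["orange"]
k=m&(W[...,0]>.545)&(W[...,0]<.7)&(W[...,1]>-.26)&(W[...,1]<-.15)&(W[...,2]>.14)&(W[...,2]<.19); P=W[k]
if len(P): print(len(P),np.percentile(P,[0,50,100],0).round(4)); print("hook low",np.percentile(P[P[:,2]<.163],[0,50,100],0).round(4)); print("fit",np.polyfit(P[:,0]-.593,P[:,1],1))
k=m&(W[...,0]>.44)&(W[...,0]<.545)&(W[...,2]>.16); P=W[k]; 
if len(P): print("handle",len(P),np.percentile(P,[0,50,100],0).round(4),[np.percentile(P[(P[:,2]>z)&(P[:,2]<z+.01)],[0,50,100],0).round(3).tolist() for z in np.arange(.17,.24,.01) if ((P[:,2]>z)&(P[:,2]<z+.01)).sum()>3])
E
```

```text
[ 0.50171288 -0.22100801  0.22290537] [2.24312739e+00 2.19508031e+00 1.80697010e-03]
1718 [[ 0.5646 -0.2283  0.1461]
 [ 0.6123 -0.2209  0.1743]
 [ 0.6969 -0.2155  0.18  ]]
hook low [[ 0.5723 -0.2283  0.1461]
 [ 0.594  -0.2207  0.1531]
 [ 0.6095 -0.2155  0.163 ]]
fit [-0.01622912 -0.22098055]
handle 1757 [[ 0.4963 -0.2324  0.1618]
 [ 0.5022 -0.2078  0.2307]
 [ 0.5083 -0.188   0.2463]] [[[0.499, -0.189, 0.171], [0.503, -0.188, 0.175], [0.506, -0.188, 0.18]], [[0.496, -0.207, 0.18], [0.503, -0.196, 0.185], [0.508, -0.188, 0.19]], [[0.496, -0.216, 0.19], [0.502, -0.207, 0.192], [0.508, -0.202, 0.2]], [[0.497, -0.209, 0.2], [0.502, -0.207, 0.205], [0.507, -0.207, 0.21]], [[0.497, -0.209, 0.21], [0.502, -0.207, 0.215], [0.507, -0.207, 0.22]], [[0.497, -0.209, 0.22], [0.502, -0.207, 0.225], [0.507, -0.207, 0.23]], [[0.497, -0.232, 0.23], [0.502, -0.217, 0.239], [0.507, -0.207, 0.24]]]
```

View pics/w8.png

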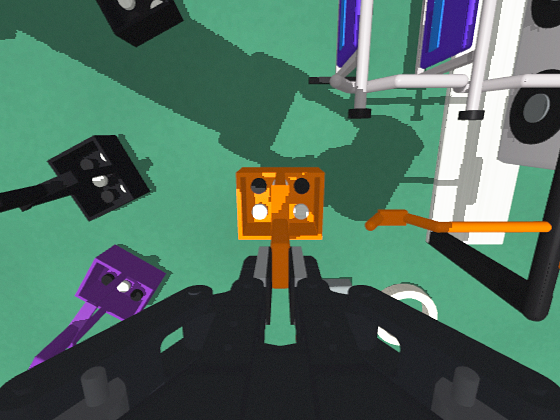

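The orange basket is held at (280,205) and square to the orange hook, whose tip is at (370,225). I'll go forward over the tip, then down.

Request:
carry_out(
  series="0.015 0 0 0; 0.025 0 0 0; 0.025 0 0 0; 0.018 0 0 0; 0.007 0 0 0; 0 0 0 0; 0 0 0 0",
)

```text
time: 29.08
tool_pos: [0.5899, -0.2205, 0.2208]
tcp_rot: [-2.245, -2.197, 0.001]
wrist_force: [-1.3, 0.6, -1.9]
width: 0.098
grip_force: 40.1
```

Request:
carry_out(
  series="0 0 -0.01 0; 0 0 -0.01 0; 0 0 -0.008 0; 0 0 -0.004 0; 0 0 0 0; 0 0 0 0",
)

```text
time: 29.82
tool_pos: [0.5908, -0.2205, 0.1891]
tcp_rot: [2.245, 2.197, 0.0]
wrist_force: [-0.5, 0.4, -2.2]
width: 0.101
grip_force: 40.1
```

Request:
carry_out(
  series="0 0 -0.002 0; 0 0 0 0; 0 0 0 0",
)

```text
time: 30.2
tool_pos: [0.591, -0.2208, 0.1876]
tcp_rot: [2.244, 2.196, 0.001]
wrist_force: [-0.1, -0.7, 1.0]
width: 0.101
grip_force: 40.5
```

Request:
carry_out(
  series="0 0 -0.0005 0; 0 0 0 0; 0 0 0 0; 0 0 0 0; 0 0 0 0; 0 0 0 0; 0 0 0 0",
  jaw=0.2,
)

```text
time: 31.08
tool_pos: [0.5906, -0.2205, 0.1864]
tcp_rot: [2.245, 2.197, -0.0]
wrist_force: [0.5, -1.5, 0.2]
width: 0.602
grip_force: 0.0
```

Request:
carry_out(
  series="0 0 0.01 0; 0 0 0.03 0; 0 0 0.05 0; 0 0 0.05 0; 0 0 0.06 0; -0.02 0.03 0 0; -0.03 0.06 0 -3; -0.03 0.06 0 -3; -0.03 0.06 0 0; -0.03 0.06 0 0; -0.03 0.05 0 0; -0.018 0.03 0 0; 0 0.01 0 0; 0 0 0 0; 0 0 0 0",
)

```text
time: 32.95
tool_pos: [0.4114, 0.1222, 0.3864]
tcp_rot: [2.358, 2.075, -0.001]
wrist_force: [0.4, 0.7, -0.7]
width: 0.605
grip_force: 0.0
```

```bash
python3 - <<'E'
from h import *
im,d,K,Rw,p=cam("wrist"); np.savez("w9.npz",im=im,d=d,K=K,Rw=Rw,p=p)
W=cloud(d,K,Rw,p); s=bot.read_state(); print(s["tool_pos"],s["tcp_rot"])
print("Y",basket(W,im,"yellow",.33,.53,.03,.28))
P=W[masks(im)["yellow"]&(W[...,0]>.55)&(W[...,0]<.69)&(W[...,1]>.24)&(W[...,1]<.34)&(W[...,2]>.14)&(W[...,2]<.19)]
if len(P)>10: print("yhook",len(P),"fit y at .603",np.polyfit(P[:,0]-.603,P[:,1],1),"low",np.percentile(P[P[:,2]<.163],[0,50,100],0).round(4))
im,d,K,Rw,p=cam("scene"); cv2.imwrite("pics/s9.png",cv2.resize(im[130:330,100:400],None,fx=2.6,fy=2.6,interpolation=cv2.INTER_CUBIC))
E
```

```text
[0.4114029  0.12215817 0.38625046] [ 2.35872553e+00  2.07483542e+00 -9.36251546e-04]
Y {'tab': (162, array([0.4035, 0.1404]), array([0.0256, 0.0091]), 82.4), 'body': (383, array([0.4039, 0.1402]), array([0.0639, 0.0798]), 82.1)}
yhook 953 fit y at .603 [-0.01656341  0.27696431] low [[0.583  0.2715 0.1475]
 [0.6042 0.2766 0.1533]
 [0.6193 0.284  0.1628]]
```

View pics/s9.png

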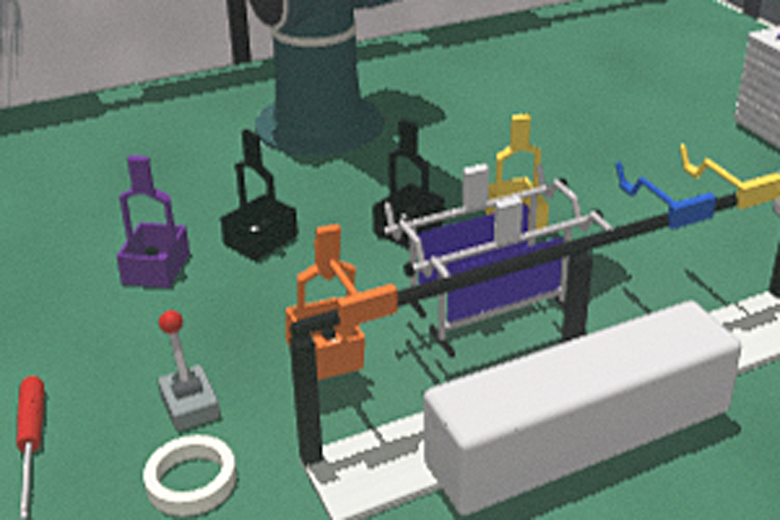

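The orange basket hangs on its hook at (328,300). Both carriers hang at (470,190) and (510,230). Only the two black and one purple look-alikes remain, and no blue basket exists. Next is yellow.

Request:
carry_out(
  series="-0.0079 0.0182 -0.025 -0.4; 0 0 -0.06 0; 0 0 -0.06 0; 0 0 -0.05 0; 0 0 -0.03 0; 0 0 -0.01 0; 0 0 0 0; 0 0 0 0",
)

```text
time: 34.05
tool_pos: [0.4044, 0.1415, 0.1532]
tcp_rot: [2.364, 2.067, 0.004]
wrist_force: [0.1, 1.3, 1.0]
width: 0.599
grip_force: 0.0
```

Request:
carry_out(
  series="0 0 0 0; 0 0 0 0; 0 0 0 0; 0 0 0 0; 0 0 0 0; 0 0 0 0; 0 0 0 0",
  jaw=-1,
  grip_force=40,
)

```text
time: 34.92
tool_pos: [0.4038, 0.1416, 0.1522]
tcp_rot: [2.364, 2.068, 0.003]
wrist_force: [1.1, -0.0, 5.1]
width: 0.098
grip_force: 41.5
```

Request:
carry_out(
  series="0 0 0.01 0; 0 0 0.03 0; 0 0 0.05 0; 0 0 0.05 0; 0 0 0.05 0; 0 0 0 0; 0 0 0 0",
)

```text
time: 35.8
tool_pos: [0.402, 0.1411, 0.3402]
tcp_rot: [-2.364, -2.068, 0.003]
wrist_force: [-0.1, -1.2, -2.7]
width: 0.096
grip_force: 40.6
```

Request:
carry_out(
  series="0.012 0.012 0 2; 0.022 0.03 0 2; 0.025 0.035 0 2; 0.025 0.03 0 0.6; 0.018 0.022 0 0; 0.006 0.008 0 0; 0 0 -0.03 0; 0 0 -0.05 0; 0 0 -0.03 0; 0 0 -0.009 0; 0 0 0 0; 0 0 0 0",
)

```text
time: 37.3
tool_pos: [0.5119, 0.2788, 0.2244]
tcp_rot: [2.241, 2.201, 0.005]
wrist_force: [0.1, 1.1, -1.2]
width: 0.098
grip_force: 40.7
```

```bash
python3 - <<'E'
from h import *
im,d,K,Rw,p=cam("wrist"); cv2.imwrite("pics/w10.png",im)
W=cloud(d,K,Rw,p); s=bot.read_state(); print(s["tool_pos"],s["tcp_rot"])
m=masks(im)["yellow"]
P=W[m&(W[...,0]>.555)&(W[...,0]<.69)&(W[...,1]>.24)&(W[...,1]<.34)&(W[...,2]>.14)&(W[...,2]<.19)]
if len(P)>10: print("yhook",len(P),"fit y at .603",np.polyfit(P[:,0]-.603,P[:,1],1),"xmin",P[:,0].min(),"low",np.percentile(P[P[:,2]<.163],[0,50,100],0).round(4))
P=W[m&(W[...,0]>.47)&(W[...,0]<.55)&(W[...,2]>.2)&(W[...,2]<.23)]; print("tab",np.percentile(P,[2,50,98],0).round(4))
P=W[m&(W[...,0]>.47)&(W[...,0]<.55)&(W[...,2]>.165)&(W[...,2]<.18)]; print("post",np.percentile(P,[2,50,98],0).round(4))
E
```

```text
[0.5120211  0.27885166 0.22452028] [2.24055338 2.20058755 0.00515298]
yhook 1813 fit y at .603 [-0.02450154  0.27910292] xmin 0.5741963603465191 low [[0.5817 0.2723 0.1459]
 [0.6039 0.2796 0.1531]
 [0.619  0.2842 0.1629]]
tab [[0.5075 0.2889 0.2008]
 [0.5125 0.2904 0.2169]
 [0.517  0.2909 0.2294]]
post [[0.5095 0.3093 0.1655]
 [0.5131 0.3095 0.1721]
 [0.5167 0.3098 0.1793]]
```

Request:
carry_out(
  series="0.014 0.0015 0 0; 0.025 0 0 0; 0.025 0 0 0; 0.018 0 0 0; 0.008 0 0 0; 0 0 0 0; 0 0 0 0",
)

```text
time: 38.22
tool_pos: [0.6002, 0.2798, 0.2223]
tcp_rot: [-2.241, -2.201, 0.001]
wrist_force: [0.1, -0.3, -1.5]
width: 0.097
grip_force: 40.7
```

Request:
carry_out(
  series="0 0 -0.01 0; 0 0 -0.01 0; 0 0 -0.008 0; 0 0 -0.004 0; 0 0 0 0; 0 0 0 0",
)

```text
time: 38.98
tool_pos: [0.6011, 0.2799, 0.1907]
tcp_rot: [2.241, 2.201, 0.001]
wrist_force: [-0.4, 0.5, -1.9]
width: 0.102
grip_force: 40.7
```

Request:
carry_out(
  series="0 0 -0.002 0; 0 0 0 0; 0 0 0 0",
)

```text
time: 39.35
tool_pos: [0.6009, 0.2798, 0.1884]
tcp_rot: [2.241, 2.201, 0.0]
wrist_force: [0.8, -0.1, -1.1]
width: 0.097
grip_force: 40.6
```

Request:
carry_out(
  series="0 0 -0.0015 0; 0 0 0 0; 0 0 0 0",
)

```text
time: 39.72
tool_pos: [0.6012, 0.2798, 0.1875]
tcp_rot: [2.241, 2.201, 0.001]
wrist_force: [-0.7, -0.8, 1.4]
width: 0.095
grip_force: 41.0
```

Request:
carry_out(
  series="0 0 0 0; 0 0 0 0; 0 0 0 0; 0 0 0 0; 0 0 0 0; 0 0 0 0",
  jaw=0.2,
)

```text
time: 40.48
tool_pos: [0.6009, 0.2798, 0.1869]
tcp_rot: [-2.241, -2.201, 0.0]
wrist_force: [0.6, 0.5, -0.3]
width: 0.604
grip_force: 0.0
```

Request:
carry_out(
  series="0 0 0.01 0; 0 0 0.03 0; 0 0 0.05 0; 0 0 0.05 0; 0 0 0.05 0; -0.02 -0.03 0 0; -0.03 -0.06 0 0; -0.02 -0.06 0 0; 0 -0.06 0 0; 0 -0.06 0 0; 0 -0.06 0 0; 0 -0.06 0 0; 0 -0.04 0 0; 0 0 0 0; 0 0 0 0",
)

```text
time: 42.35
tool_pos: [0.5331, -0.1451, 0.3775]
tcp_rot: [2.242, 2.201, 0.001]
wrist_force: [-0.5, 0.3, -1.4]
width: 0.599
grip_force: 0.0
```

```bash
python3 - <<'E'
from h import *
im,d,K,Rw,p=cam("wrist"); cv2.imwrite("pics/w11.png",im); np.savez("w11.npz",im=im,d=d,K=K,Rw=Rw,p=p)
W=cloud(d,K,Rw,p); s=bot.read_state(); print(s["time"],s["tool_pos"],s["tcp_rot"])
m=masks(im)["red"]&(W[...,1]>-.45)&(W[...,1]<-.3)&(W[...,0]>.45)&(W[...,0]<.6)&(W[...,2]<.15); P=W[m]; print("ball",len(P),np.percentile(P,[2,50,98],0).round(4))
h=hsv(im); k=(h[...,1]<60)&(W[...,1]>-.45)&(W[...,1]<-.3)&(W[...,0]>.45)&(W[...,0]<.62)&(W[...,2]>.01)&(W[...,2]<.07);P=W[k]
print("base",len(P),np.percentile(P,[2,50,98],0).round(4))
for lo in (.01,.02,.03,.04,.05):
  Q=P[(P[:,2]>lo)&(P[:,2]<lo+.01)]
  if len(Q)>5: r=cv2.minAreaRect(Q[:,:2].astype(np.float32)); print(lo,len(Q),np.round(r[0],4),np.round(r[1],4),round(r[2],1))
im,d,K,Rw,p=cam("scene"); cv2.imwrite("pics/s11.png",cv2.resize(im[130:330,100:400],None,fx=2.6,fy=2.6,interpolation=cv2.INTER_CUBIC))
E
```

```text
42.4 [ 0.53323977 -0.1445048   0.37741363] [2.24055501e+00 2.20192544e+00 1.22707789e-03]
ball 169 [[ 0.5184 -0.3881  0.091 ]
 [ 0.5297 -0.3761  0.1011]
 [ 0.54   -0.3689  0.1058]]
base 895 [[ 0.5302 -0.4034  0.013 ]
 [ 0.5627 -0.3755  0.0238]
 [ 0.5966 -0.3563  0.0607]]
0.01 82 [ 0.5638 -0.3567] [0.0023 0.067 ] 89.9
0.02 626 [ 0.5641 -0.38  ] [0.0497 0.0688] 88.2
0.03 123 [ 0.5627 -0.3811] [0.0197 0.0311] 0.2
0.04 20 [ 0.554  -0.3787] [0.0048 0.0109] 66.4
0.05 22 [ 0.5491 -0.378 ] [0.0055 0.0114] 60.9
```

View pics/s11.png

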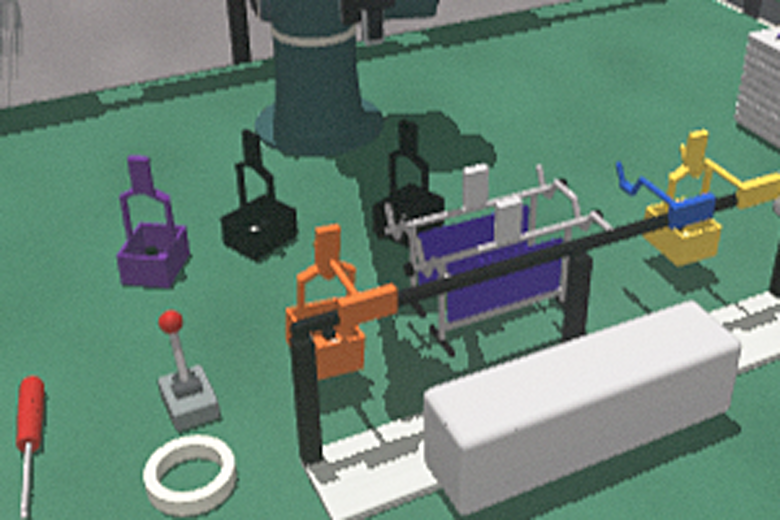

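View pics/w11.png

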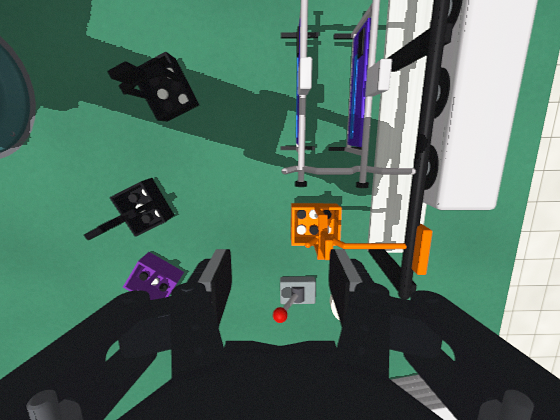

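All parts hang: orange at (328,300), both carriers, and yellow at (690,200). The switch ball is at about (0.529,-0.378,0.096) with its pivot near x=0.563. I'll push it with closed fingers from behind.

Request:
carry_out(
  series="-0.01 -0.03 0 0; -0.01 -0.05 0 0; -0.01 -0.05 0 0; -0.01 -0.05 0 0; -0.006 -0.04 0 0; -0.002 -0.0135 0 0; 0 0 -0.03 0; 0 0 -0.06 0; 0 0 -0.06 0; 0 0 -0.06 0; 0 0 -0.05 0; 0 0 -0.022 0; 0 0 -0.007 0; 0 0 0 0; 0 0 0 0",
  jaw=-1,
  grip_force=40,
)

```text
time: 44.32
tool_pos: [0.4866, -0.3795, 0.09]
tcp_rot: [2.238, 2.2, 0.001]
wrist_force: [0.8, -0.7, 0.0]
width: 0.001
grip_force: 0.0
```

Request:
carry_out(
  series="0.012 0 0 0; 0.012 0 0 0; 0.012 0 0 0; 0.012 0 0 0; 0.012 0 0 0; 0.012 0 0 0; 0 0 0 0; 0 0 0 0",
)

```text
time: 45.32
tool_pos: [0.5567, -0.3784, 0.0869]
tcp_rot: [-2.24, -2.2, 0.001]
wrist_force: [-0.8, 0.1, -0.1]
width: -0.001
grip_force: 0.0
```

Request:
carry_out(
  series="0.006 0 0 0; 0.006 0 0 0; 0.004 0 0 0; 0 0 0 0; 0 0 0 0",
)

```text
time: 45.95
tool_pos: [0.5733, -0.3789, 0.0879]
tcp_rot: [2.241, 2.201, 0.0]
wrist_force: [0.1, -0.6, -0.3]
width: 0.001
grip_force: 0.0
```

Request:
carry_out(
  series="0.004 0 0 0; 0 0 0 0; 0 0 0 0",
)

```text
time: 46.32
tool_pos: [0.5773, -0.3789, 0.0879]
tcp_rot: [2.241, 2.201, 0.0]
wrist_force: [1.0, 0.1, -0.1]
width: -0.001
grip_force: 0.0
```

Request:
carry_out(
  series="0.004 0 0 0; 0 0 0 0; 0 0 0 0",
)

```text
time: 46.7
tool_pos: [0.5813, -0.3789, 0.0879]
tcp_rot: [2.241, 2.201, 0.0]
wrist_force: [-0.4, 0.3, 0.9]
width: -0.004
grip_force: 0.0
```

```bash
cat > ball.py <<'E'
from h import *
for n in ("scene","wrist","top"):
    im,d,K,Rw,p=cam(n); W=cloud(d,K,Rw,p)
    m=masks(im)["red"]&(W[...,1]>-.45)&(W[...,1]<-.3)&(W[...,0]>.45)&(W[...,0]<.68)&(W[...,2]<.15)&(W[...,2]>.06); P=W[m]
    if len(P)>2: print(n,len(P),np.percentile(P,[2,50,98],0).round(4))
    if n=="scene": cv2.imwrite("pics/s12.png",cv2.resize(im[200:340,110:270],None,fx=4,fy=4,interpolation=cv2.INTER_CUBIC))
E
python3 ball.py
```

```text
scene 55 [[ 0.5982 -0.3936  0.0892]
 [ 0.6075 -0.3841  0.0989]
 [ 0.6131 -0.374   0.1046]]
wrist 1197 [[ 0.5908 -0.3881  0.0914]
 [ 0.6016 -0.375   0.1012]
 [ 0.6108 -0.3689  0.1056]]
```

View pics/s12.png

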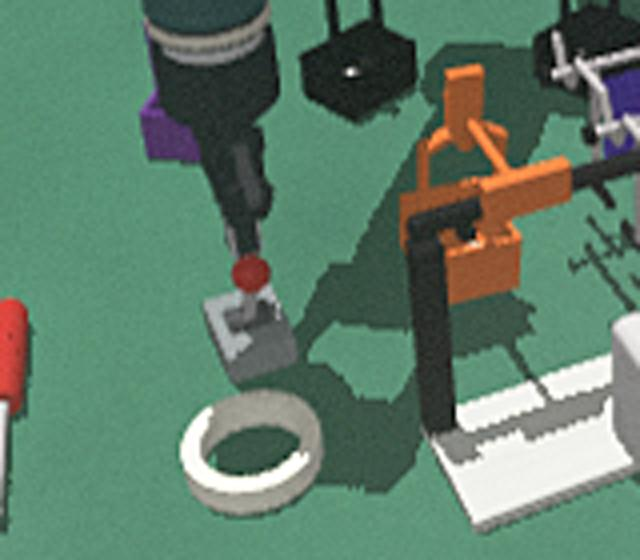

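The ball is now at x≈0.601, which is nearly the mirror of its start. I'll press on until the stop is felt.

Request:
carry_out(
  series="0.003 0 0 0; 0 0 0 0; 0 0 0 0",
)

```text
time: 47.22
tool_pos: [0.5842, -0.3789, 0.0879]
tcp_rot: [2.241, 2.201, 0.0]
wrist_force: [0.2, 0.8, -0.4]
width: 0.001
grip_force: 0.1
```

Request:
carry_out(
  series="0.002 0 0 0; 0 0 0 0; 0 0 0 0",
)

```text
time: 47.6
tool_pos: [0.5854, -0.3788, 0.0876]
tcp_rot: [-2.241, -2.2, 0.001]
wrist_force: [-3.9, 0.1, 0.5]
width: -0.0
grip_force: 1.9
```

```bash
python3 ball.py
```

```text
scene 56 [[ 0.599  -0.3932  0.0888]
 [ 0.6101 -0.3845  0.0981]
 [ 0.6161 -0.3746  0.1034]]
wrist 1088 [[ 0.5943 -0.3878  0.09  ]
 [ 0.6049 -0.3746  0.0995]
 [ 0.6132 -0.369   0.104 ]]
```

Request:
carry_out(
  series="0.0015 0 0 0; 0 0 0 0; 0 0 0 0",
)

```text
time: 48.12
tool_pos: [0.5858, -0.3788, 0.0875]
tcp_rot: [-2.239, -2.199, 0.003]
wrist_force: [-7.6, -0.5, 2.2]
width: -0.001
grip_force: 3.9
```

Request:
carry_out(
  series="-0.01 0 0 0; -0.03 0 0 0; -0.04 0 0 0; 0 0 0.03 0; 0 0 0.06 0; 0 0 0.06 0; 0 0 0.06 0; 0 0 0.06 0; -0.02 0 0.02 0; 0 0 0 0; 0 0 0 0",
)

```text
time: 49.5
tool_pos: [0.4871, -0.3783, 0.3752]
tcp_rot: [-2.24, -2.199, -0.0]
wrist_force: [-0.0, -0.3, 0.1]
width: -0.001
grip_force: 0.0
```

```bash
python3 ball.py; python3 - <<'E'
from h import *
s=bot.read_state(); print(s["time"],s["tool_pos"],s["wrist_force"])
im,d,K,Rw,p=cam("scene"); cv2.imwrite("pics/s13.png",cv2.resize(im[130:330,100:400],None,fx=2.6,fy=2.6,interpolation=cv2.INTER_CUBIC))
E
```

```text
scene 57 [[ 0.5988 -0.3935  0.0902]
 [ 0.6097 -0.3841  0.0974]
 [ 0.6169 -0.3749  0.1033]]
wrist 225 [[ 0.5905 -0.3921  0.0925]
 [ 0.6003 -0.3798  0.1006]
 [ 0.6117 -0.3696  0.1044]]
top 25 [[ 0.5903 -0.3851  0.094 ]
 [ 0.5978 -0.3768  0.1025]
 [ 0.6056 -0.3699  0.1106]]
49.65 [ 0.48723982 -0.37827764  0.37471545] [-0.10296107  0.38806117 -1.04861711]
```

View pics/s13.png

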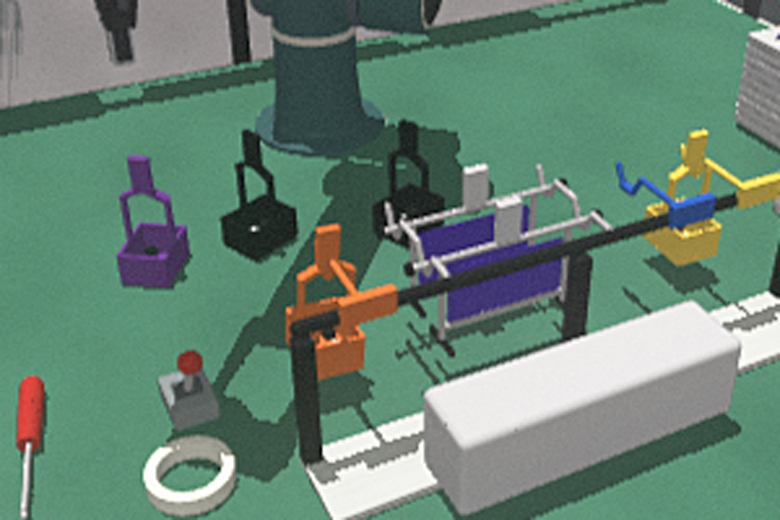

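The lever is against its on stop, with the ball at (190,362). Everything hangs released and the robot touches nothing, so I'm handing in.

```bash
python3 -c "
from h import *
print(bot.finish_job())"
```

```text
the job is handed in; nothing more can be done
None
```

I handed the job in at about 50 s of robot time: both carriers hang level in matching notches, the orange and yellow baskets hang on their own hooks (there was no blue basket), and the blower switch is fully on.

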